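# Index the plate carrier and calibrate with the recessed button

### The arm

A 6-joint arm with a two-finger parallel gripper is mounted at the origin on the work surface. World frame = base frame: x ahead of the robot, y to its left, z up, the work surface at z = 0. Lengths are in mm, angles in rad, forces in N, time in s.
With the tool pointing down it reaches from about 325 to 850 mm from the base axis. Payload 4.4 kg.
Tool frame: the origin (TCP) lies between the finger pads; the fingertips stand 8 mm ahead of it and the grasp point (between the pads) lies 11 mm behind it; y points along the fingers, z is the direction in which the jaws open and shut, and the axes are right-handed (so a half turn about y gives the same grasp; the last joint's range is limited). The gripper opens to 94 mm and grips with 3 to 60 N. Pads are 16 mm wide; open, the fingers measure 119 mm over their backs; the gripper's body (75 mm by 177 mm) begins 78 mm behind the grasp point.
Start: joints at [1.167, 0.207, 1.542, -0, 1.393, -0.15], TCP at [143.826, 556.724, 213.447] pointing down, gripper open.
Joint ranges: [-2.73, 2.73], [-0.86, 2.22], [0.23, 2.46], [-1.11, 4.25], [0.08, 2.63], [-2.82, 2.82]. Speed limits (rad/s): [2.79, 2.79, 3.14, 3.14, 3.14, 3.14].

### API

Orientations are given as a unit quaternion [x, y, z, w].
In Python, from rig import robot gives the robot as it stands. The module is installed in compiled form; this text tells all that it offers.
- The arm moves only by the tool step_arm, never from a script. Its argument "plan" is a list of rows, each a list of 3 entries, a list of its own where there are three numbers: the shift along the tool's x, y, z in mm, then the turn about the tool's y in degrees, then the gripper command: -1 is fully open, 1 is shut, values between are in proportion. In form: [[[x, y, z], roll, claw], ...]. A call has 1 to 8 rows; each row is the pose to reach, as a shift and turn from the pose commanded when the call began, along the tool's axes at that moment; what a row does not reach only later rows make up. A row lasts 1/8 s, in which the tool goes at most 62.5 mm and 10.7 degrees, less where a joint would pass 70% of its speed; a pose out of reach is approached as far as the arm can. A call with a gripper value outside its range is refused whole. The fingers move at their own pace and stop on an object; "squeeze" is the grip in N (left out, the last holds). Time passes only in rows, so rows that repeat a pose let the fingers close. It gives the time, the measured TCP pose, the force and the opening at its end, in the units of the state.
- robot.observe(): the state, without advancing time (a new reading comes with each control period).
- robot.capture(name): name is "side" or "top"; returns (picture, depth): 384x512x3 uint8, red, green, blue; 384x512 float32, mm along the optical axis (not along the pixel's ray), 0 where there is no reading.
- robot.get_calibration(name): a dict with "fovy" (degrees; the focal length in pixels is half the picture's height over the tangent of half this angle, whatever the lens; pixels are square), "cx", "cy" (the principal point, pixels), "R" (3x3) and "t" (3): a world point X has camera coordinates R X + t. Camera axes: x right, y down, z forward; pixel columns grow to the right and rows downward; lengths in mm; the calibration is good to about 2 mm. A picture is of the moment at which its call begins. get_calibration takes no time and is no camera call.
- robot.job_done(): hands the job in, once; it reports no verdict.
The state is a dict: "t": time; "q": joint angles; "qvel": joint speeds; "tau": joint torques, N m; "position": TCP position; "ee_rot": TCP orientation; "contact_force": force on the tool from outside, world axes, zero at the start; "moment": the same for the moment, N m; "gripper_width": opening from 0.0 (shut) to 1.0 (fully open).
Only numpy, scipy, OpenCV 4.12 (cv2) and the standard library are available. Lean on these libraries where they do the work, as an engineer would, in place of code of your own. Each camera call takes 0.05 s, during which the arm holds its last target. There are 200 camera calls.

### The job

Slide the plate carrier along its rail by the orange lug, on until it clicks into the middle station at the sensor head and never runs on to the third. Then take the yellow stylus from its blue stand and, with its tip, gently press the red button down in its well on the controller's sloping panel fully in and hold it in for a full second. Put the stylus back upright in its stand, fully seated, and leave everything else on the bench as it was.

Things in the scene. Friction and masses are not known exactly. Their poses are not given: they have to be found in the camera images.
- stage: fixed indexing stage, white base 110 (x) x 320 (y) x 12 mm with two steel rails along its y, black end stops and a white sensor head (60 mm tall) on its +x side at the middle. Origin: centre of its underside; z up. The carrier slides along its +y.
- carrier (a joint): travel of the carrier along the stage's +y, in m: 0 = first station, 0.070 = middle, 0.140 = third; it starts at or up to 30 mm past the first. A sprung detent clicks in at each station: it takes 5 to 8 N to push in or out over some 12 mm either side, and between them the carrier slides freely. Carrier: black plate 92 x 150 x 14 mm with a white 24-well plate whose top is 50 mm above the bench.
- push_lug (a point): centre of the upright orange lug on the trailing (-y) end of the carrier, 60 mm above the carrier's underside = 82 mm above the bench, at its very top; it moves with the carrier. The lug is 30 (stage x) x 14 (stage y) x 48 mm tall and stands 32 mm above the well plate. Axes as the stage's.
- controller: fixed controller box, 113 (x) x 120 (y) mm, white, grey sloping top panel that faces the box's -x side and up: the panel's outward normal is (-0.5, 0, 0.866) in the box's axes (tilted 30 degrees). Panel 130 mm along the slope, its low edge about 43 mm and its high edge about 108 mm above the bench. Origin: centre of its underside.
- well_mouth (a point): centre of the mouth of the button's well, in the panel's surface (70 mm above the bench), ringed in yellow. The well is square to the panel, 16 mm across. At its bottom is the red button, 14 mm across; its top lies 8 to 20 mm below the mouth (this varies and is not measured). Axes as the controller's.
- button (a joint): how far the red button is pressed into the well, in m: 0 = out, 0.006 = fully in. Its spring takes about 2 N to start and 6 N fully in, and it comes back by itself.
- stand: blue stylus stand, fixed block 60 x 60 x 70 mm tall with an upright round hole 14 mm across, 66 mm deep with a chamfered mouth in the middle of its top. Origin: centre of its underside.
- stand_mouth (a point): centre of the mouth of the stand's hole, at the top of the stand (70 mm above the bench).
- stylus: loose stylus 136 mm long, 90 g: steel rod 8 mm across, 60 mm long, blunt tip; then a square yellow handle 20 x 20 x 76 mm with a black band. Origin: the tip; z runs from the tip up the handle, x and y square to its flats. Seated in the stand, the handle's shoulder (60 mm from the tip) rests on the stand's top: tip 10 mm, handle's top 146 mm above the bench.
- jar: loose jar, blue cap, 54 mm across, 85 mm tall; leave it. Origin: centre of its underside.
- beaker: loose open clear beaker, 64 mm across, 80 mm tall; leave it. Origin: centre of its underside.
- flask: loose clear culture flask lying flat, 158 x 85 x 36 mm, blue cap towards its +x; leave it. Origin: under its middle.
- tip_box: loose tip box, white with blue lid, 120 x 80 x 67 mm; leave it. Origin: centre of its underside.
There are look-alikes about, which are no part of the job. There is more than one size of the stylus; the job needs the smaller.

How it is judged:
By the outcome, as a careful person would: the job done as asked, in the order asked, and still so for the second after the job is handed in, with the robot touching nothing.
It also fails if it takes over 64 s, if anything falls off the work surface, if the arm or the gripper's body presses on something with over 40 N, if the wrist force passes 120 N, or if a joint passes its speed limit or range.

## Working session

There is one attempt and no reset: what is moved stays moved. The work goes in short steps, Python scripts to look and compute and a tool call to move; the robot and the scene stay as the last step left them, time stands still between calls to the robot, and variables do not carry over. Pictures are saved under pics/ and viewed, about 8 in all and at most 12, crops included, and the job is handed in when it is done.

Besides the shell and the picture viewer there is one more tool, called as name(argument=value, ...) on one line, values as JSON. step_arm: Moves the arm, as the interface text tells. Its arguments: {"type":"object","properties":{"plan":{"type":"array"},"squeeze":{"type":"number"}},"required":["plan"]}

```bash
mkdir -p pics; cat > h.py <<'E'
import numpy as np, cv2
from rig import robot
def cap(n):
    im,d=robot.capture(n); return im,d
def cal(n):
    c=robot.get_calibration(n); f=192/np.tan(np.radians(c['fovy'])/2)
    return f,c['cx'],c['cy'],np.array(c['R']),np.array(c['t'])
def pts(n,d):
    f,cx,cy,R,t=cal(n); v,u=np.mgrid[:384,:512]
    X=np.stack([(u-cx)/f*d,(v-cy)/f*d,d],-1)
    return (X-t)@R
def ray(n,u,v,z):
    f,cx,cy,R,t=cal(n); o=-R.T@t; r=R.T@np.array([(u-cx)/f,(v-cy)/f,1]); return o+r*(z-o[2])/r[2]
def proj(n,X):
    f,cx,cy,R,t=cal(n); c=R@np.array(X)+t; return c[0]/c[2]*f+cx,c[1]/c[2]*f+cy
E
python3 - <<'E'
from h import *
for n in('top','side'):
    im,d=cap(n); np.savez(f'pics/{n}0.npz',im=im,d=d)
    cv2.imwrite(f'pics/{n}0.png',cv2.resize(im[:,:,::-1],(800,600),interpolation=cv2.INTER_CUBIC))
    f,cx,cy,R,t=cal(n); print(n,f,cx,cy,R.round(3).tolist(),(-R.T@t).round())
print(robot.observe())
E
```

```text
top 388.3987426635142 265.61785178513 185.14655652044368 [[-0.004, -1.0, -0.003], [-0.978, 0.005, -0.206], [0.206, 0.002, -0.978]] [ 304.  -14. 1273.]
side 408.61697452737656 257.1146586839439 189.1534693370562 [[-0.992, -0.122, -0.016], [-0.052, 0.53, -0.846], [0.112, -0.839, -0.533]] [398. 918. 688.]
{'t': 0.1, 'q': array([ 1.16752210e+00,  2.07351560e-01,  1.54276582e+00, -4.78413216e-05,
        1.39348407e+00, -1.50500443e-01]), 'qvel': array([-2.18837775e-04, -1.27724126e-03, -3.06066990e-03, -1.26031691e-04,
       -1.24896791e-03, -1.66337375e-05]), 'tau': array([ 8.39238328e-05, -3.71862638e+01, -2.82295775e+01,  7.01966579e-02,
        3.10592854e-02, -3.58207910e-05]), 'position': array([143.55413839, 556.07759137, 212.41883979]), 'ee_rot': array([ 0.7021545 , -0.08930641,  0.08895014, -0.70077907]), 'contact_force': array([ 0.11464275, -0.75564834,  0.48166516]), 'moment': array([-0.03011685,  0.00860762, -0.03546036]), 'gripper_width': 0.998240293382806}
```

View pics/top0.png

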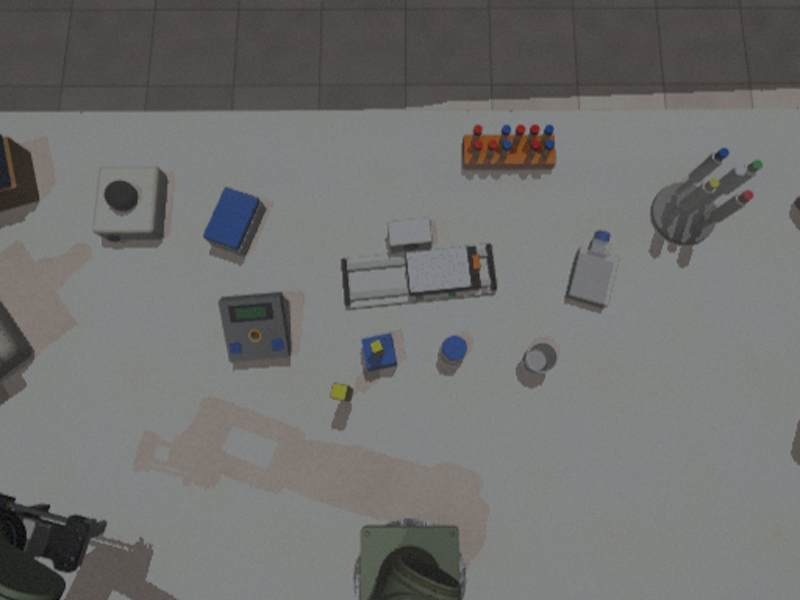

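View pics/side0.png

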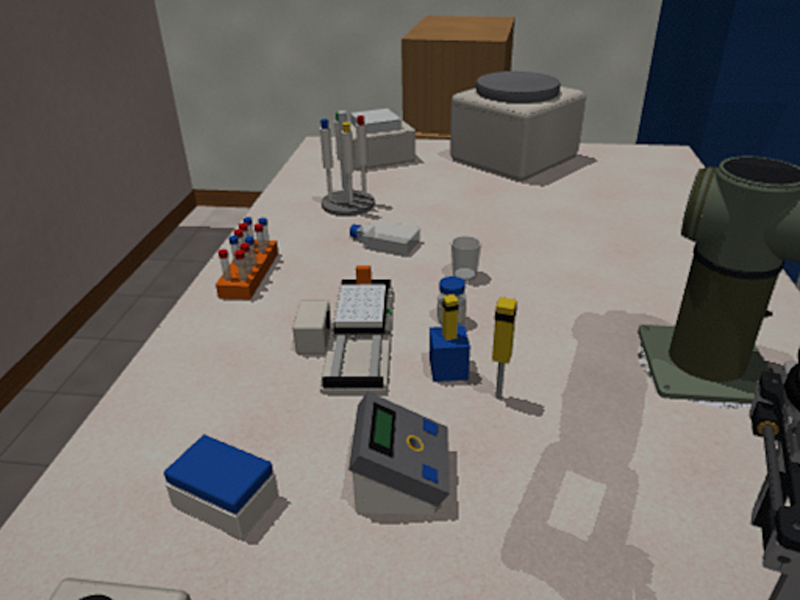

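Top view (800x600): the carrier is at the right end of its rail, orange lug (476,262), sensor head (408,233), controller (255,328) with yellow ring (255,336). Stylus candidates are the yellow one in the blue stand (377,348) and a longer free-standing one (340,392). The one in the blue stand fits. Next I'll measure with colour and depth, and confirm the stylus in a crop.

```bash
python3 - <<'E'
from h import *
D={}
for n in('top','side'):
    z=np.load(f'pics/{n}0.npz'); im,d=z['im'],z['d']; P=pts(n,d); hsv=cv2.cvtColor(im,cv2.COLOR_RGB2HSV); D[n]=(im,P)
    for name,lo,hi in(('yellow',(22,120,60),(35,255,255)),('orange',(5,150,80),(16,255,255)),('blue',(108,140,40),(125,255,255))):
        m=cv2.inRange(hsv,lo,hi); k,lab,st,c=cv2.connectedComponentsWithStats(m)
        for i in range(1,k):
            if st[i,4]<15: continue
            q=P[(lab==i)&(d>0)]; zt=np.percentile(q[:,2],97); tp=q[q[:,2]>zt-6]
            r=cv2.minAreaRect(tp[:,:2].astype(np.float32))
            print(n,name,c[i].round(1),st[i,4],'ztop %.0f'%zt,'topmean',tp.mean(0).round(1),'rect',np.round(r[0],1),np.round(r[1],1),round(r[2],1))
im,P=D['side']
# stage: steel base edges / end stops etc
im,P=D['top']
def reg(x0,x1,y0,y1,z0,z1,l):
  for n in D:
    P=D[n][1]; m=(P[...,0]>x0)&(P[...,0]<x1)&(P[...,1]>y0)&(P[...,1]<y1)&(P[...,2]>z0)&(P[...,2]<z1)
    q=P[m][:,:2].astype(np.float32)
    if len(q)>9: print(n,l,len(q),[np.round(a,1) for a in cv2.minAreaRect(q)],q.mean(0))
c0=ray('top',419*.64,276*.64,12); print('stage approx',c0, 'ring', ray('top',255*.64,336*.64,70))
x,y=c0[:2]
reg(x-90,x+75,y-220,y+220,44,56,'plate50')
reg(x-90,x+75,y-220,y+220,5,40,'stage')
reg(x-90,x+75,y-220,y+220,72,90,'lug')
reg(x+20,x+120,y-60,y+60,52,66,'head')
c=ray('top',255*.64,328*.64,70);reg(c[0]-110,c[0]+110,c[1]-100,c[1]+100,30,120,'ctrl')
cv2.imwrite('pics/crop1.png',cv2.resize(np.hstack([D['top'][0][200:270,195:275],D['side'][0][180:250,260:340]])[:,:,::-1],(800,350),interpolation=cv2.INTER_CUBIC))
E
```

```text
top yellow [457.  116.5] 18 ztop 234 topmean [ 720.9 -557.3  230.1] rect [ 721. -557.] [12.1  9.6] 18.6
top yellow [240.6 221.5] 39 ztop 150 topmean [434.3  61.8 147.2] rect [433.8  61.9] [17.3 16.8] 26.8
top yellow [216.6 250.2] 84 ztop 188 topmean [350.7 125.6 184.4] rect [350.7 125.5] [23.7 24.6] 78.7
top orange [299.   94.5] 82 ztop 40 topmean [ 881.7 -127.3   36.9] rect [ 879.  -128.2] [17.4 60.6] 87.9
top orange [311.4  92.8] 107 ztop 94 topmean [ 862.2 -159.5   95.4] rect [ 862.4 -159.2] [ 8.3 18. ] 11.1
top orange [331.7  96.8] 156 ztop 39 topmean [ 871.8 -238.7   36.4] rect [ 877.8 -235.8] [56.4 50.8] 6.8
top orange [352.5  99.8] 33 ztop 42 topmean [ 858.4 -306.5   42.7] rect [ 860.9 -310.1] [13.6 32.3] 62.6
top orange [316.8 100.3] 26 ztop 40 topmean [ 859.9 -187.    36.5] rect [ 858.  -187.4] [14.  24.6] 71.2
top orange [343.  100.5] 24 ztop 40 topmean [ 858.9 -276.7   36.3] rect [ 857.9 -276.9] [12.2 23.1] 62.7
top orange [304.3 167.6] 31 ztop 86 topmean [ 611.2 -134.    82.6] rect [ 610.6 -134.5] [ 9.9 24.4] 87.5
top blue [323.8  82.2] 20 ztop 100 topmean [ 895.4 -202.9 
[... 4331 characters left out ...]
ray([612.2, -16.2]), array([133.7, 321.5]), np.float64(5.8)] [594.3974    42.100212]
top lug 44 [array([ 612.1, -133.2]), array([13. , 29.7]), np.float64(88.9)] [ 612.0222  -133.62035]
side lug 44 [array([ 612.3, -135.8]), array([27.6, 16.3]), np.float64(10.7)] [ 612.36066 -133.61232]
top head 478 [array([666.8, -19.4]), array([117.5,  91.1]), np.float64(89.6)] [675.41724   -5.817998]
side head 344 [array([ 6.811e+02, -3.000e-01]), array([60.2, 83.7]), np.float64(3.6)] [681.12115     2.0408223]
top ctrl 1732 [array([483.3, 311.1]), array([128.4, 121.4]), np.float64(4.8)] [482.22452 307.58487]
side ctrl 3531 [array([483.7, 307.7]), array([127.7, 126.2]), np.float64(4.8)] [484.92252 327.5463 ]
```

View pics/crop1.png

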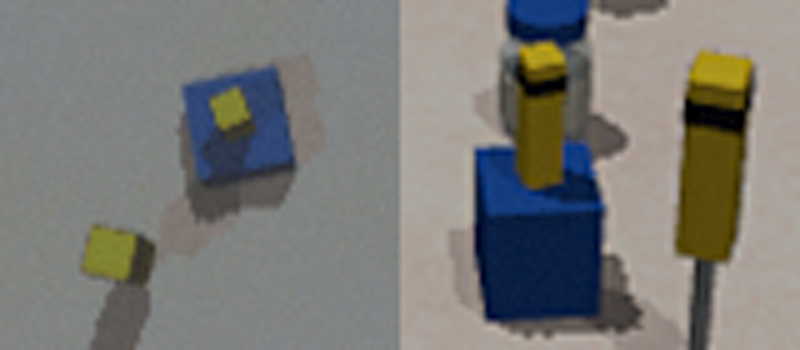

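Crop confirms it: the target stylus is the one with its handle seated in the blue stand. The free-standing one on the right is larger, so I'll leave it. I'll grip the lug with the jaws along stage y, so the carrier can't overrun. First a helper for the move numbers.

```bash
cat >> h.py <<'E'
from scipy.spatial.transform import Rotation as Ro
def rel(pos,yaw):  # yaw = world angle of tool z (deg); returns shift in tool axes, roll deg
    o=robot.observe(); R=Ro.from_quat(o['ee_rot']).as_matrix()
    y0=np.degrees(np.arctan2(R[1,2],R[0,2])); r=-((yaw-y0+90)%180-90)
    print('t',round(o['t'],2),'pos',o['position'].round(1),'yaw',round(y0,1),'F',o['contact_force'].round(1),'w',round(o['gripper_width'],3),'q6',o['q'][5].round(2),'y',R[:,1].round(3))
    print('-> shift',(R.T@(np.array(pos)-o['position'])).round(1),'roll',round(r,1))
E
python3 - <<'E'
from h import *
rel((612.3,-134,150),95.6)
# refine stage frame with end stops
for n in('top','side'):
    z=np.load(f'pics/{n}0.npz'); P=pts(n,z['d'])
    a=np.radians(5.6); x=np.array([np.cos(a),np.sin(a)]); v=np.array([-np.sin(a),np.cos(a)])
    X=P[...,:2]@x; V=P[...,:2]@v; zz=P[...,2]
    for lo,hi in((8,40),(18,40),(45,55)):
        m=(abs(X-592)<52)&(abs(V+78)<200)&(zz>lo)&(zz<hi); print(n,lo,hi,np.percentile(V[m],[0.5,99.5]).round(1),np.percentile(X[m],[1,99]).round(1))
    m=(abs(X-592)<60)&(abs(V+195)<30)&(zz>72)&(zz<92); print('lug V',V[m].min(),V[m].max(),X[m].min(),X[m].max())
E
```

```text
t 0.1 pos [143.6 556.1 212.4] yaw 75.5 F [ 0.1 -0.8  0.5] w 0.998 q6 -0.15 y [-0.001 -0.002 -1.   ]
-> shift [ 626.4   63.4 -550.8] roll -20.1
top 8 40 [-234.6   82.9] [540.8 642.4]
top 18 40 [-235.1   83.2] [546.4 641. ]
top 45 55 [-185.9  -54.4] [553.6 637. ]
lug V -199.7504984081979 -186.1039593535502 581.6637477940304 611.3056261068069
side 8 40 [-233.9   83.1] [541.9 642.7]
side 18 40 [-235.4   83.6] [548.9 641.8]
side 45 55 [-191.5  -54.8] [554.3 637.3]
lug V -203.73067971958173 -186.696529010549 582.1651406812598 609.8927567392743
```

step_arm(plan=[[[626,0,-551],-20,-1],[[626,0,-551],-20,-1],[[626,0,-551],-20,-1],[[626,0,-551],-20,-1],[[626,0,-551],-20,-1],[[626,0,-551],-20,-1],[[626,0,-551],-20,-1],[[626,0,-551],-20,-1]], squeeze=20)

```text
t: 1.1
position: [423.2, 144.2, 213.3]
ee_rot: [-0.706, -0.034, 0.034, 0.706]
contact_force: [-0.4, 0.5, 0.1]
gripper_width: 0.998
```

```bash
python3 -c "
from h import *
rel((612.5,-135.4,150),95.6)"
```

```text
t 1.1 pos [423.2 144.2 213.3] yaw 95.5 F [-0.4  0.5  0.1] w 0.998 q6 -1.53 y [ 0.  0. -1.]
-> shift [ 161.6   63.3 -296.5] roll -0.1
```

step_arm(plan=[[[162,0,-297],0,-1],[[162,0,-297],0,-1],[[162,0,-297],0,-1],[[162,0,-297],0,-1],[[162,0,-297],0,-1],[[162,0,-297],0,-1],[[162,60,-297],0,-1],[[162,60,-297],0,-1]])

```text
t: 2.1
position: [607.6, -132.6, 147.1]
ee_rot: [-0.704, -0.029, 0.038, 0.708]
contact_force: [-0.4, 0.8, -0.0]
gripper_width: 1.001
```

```bash
python3 -c "
from h import *
rel((612.5,-135.4,66),95.6)"
```

```text
t 2.1 pos [ 607.6 -132.6  147.1] yaw 95.5 F [-0.4  0.8 -0. ] w 1.001 q6 -2.02 y [-0.013  0.005 -1.   ]
-> shift [ 5.6 81.  -3.7] roll -0.1
```

step_arm(plan=[[[5,40,-3],0,-1],[[5,60,-3],0,-1],[[5,84,-3],0,-1],[[5,84,-3],0,-1]])

```text
t: 2.6
position: [616.2, -135.6, 68.4]
ee_rot: [-0.706, -0.033, 0.036, 0.707]
contact_force: [-0.1, 0.1, 0.3]
gripper_width: 0.999
```

```bash
python3 -c "
from h import *
rel((612.5,-135.4,63),95.6)"
```

```text
t 2.6 pos [ 616.2 -135.6   68.4] yaw 95.6 F [-0.1  0.1  0.3] w 0.999 q6 -2.02 y [-0.004  0.001 -1.   ]
-> shift [-3.7  5.4  0.5] roll -0.0
```

step_arm(plan=[[[-4,4,0],0,-1],[[-4,4,0],0,0.5],[[-4,4,0],0,1],[[-4,4,0],0,1],[[-4,4,0],0,1],[[-4,4,0],0,1],[[-4,4,0],0,1],[[-4,4,0],0,1]])

```text
t: 3.6
position: [613.7, -136.9, 65.4]
ee_rot: [-0.706, -0.034, 0.034, 0.706]
contact_force: [0.3, -0.9, -0.6]
gripper_width: 0.289
```

```bash
python3 -c "
from h import *
rel((612.5,-135.4,63),95.6)"
```

```text
t 3.6 pos [ 613.7 -136.9   65.4] yaw 95.5 F [ 0.3 -0.9 -0.6] w 0.289 q6 -2.02 y [-0.  0. -1.]
-> shift [-1.1  2.4  1.6] roll -0.1
```

step_arm(plan=[[[0,0,0],0,1],[[0,0,0],0,1],[[0,0,0],0,1],[[0,0,0],0,1]])

```text
t: 4.1
position: [613.7, -136.9, 65.5]
ee_rot: [0.706, 0.034, -0.034, -0.706]
contact_force: [0.4, 0.6, 1.1]
gripper_width: 0.148
```

step_arm(plan=[[[0,0,7],0,1],[[0,0,14],0,1],[[0,0,21],0,1],[[0,0,28],0,1],[[0,0,35],0,1],[[0,0,40],0,1],[[0,0,43],0,1],[[0,0,43],0,1]])

```text
t: 5.1
position: [609.6, -96.9, 65.5]
ee_rot: [0.708, 0.034, -0.034, -0.704]
contact_force: [-1.8, -9.3, -2.3]
gripper_width: 0.145
```

step_arm(plan=[[[0,0,3],0,1],[[0,0,3],0,1]])

```text
t: 5.35
position: [609.1, -92.1, 65.5]
ee_rot: [0.707, 0.034, -0.034, -0.706]
contact_force: [-1.7, -2.7, 0.1]
gripper_width: 0.148
```

step_arm(plan=[[[0,0,3],0,1],[[0,0,3],0,1]])

```text
t: 5.6
position: [608.5, -86.2, 65.4]
ee_rot: [-0.705, -0.034, 0.034, 0.707]
contact_force: [-2.9, 2.7, 0.9]
gripper_width: 0.148
```

step_arm(plan=[[[0,0,2],0,1],[[0,0,2],0,1]])

```text
t: 5.85
position: [608.5, -85.6, 65.4]
ee_rot: [-0.706, -0.034, 0.034, 0.706]
contact_force: [-3.2, 0.7, 1.1]
gripper_width: 0.15
```

step_arm(plan=[[[0,0,0],0,-0.4],[[0,0,0],0,-0.4],[[0,0,0],0,-0.4],[[0,0,0],0,-0.4],[[0,-60,0],0,-0.4],[[0,-120,0],0,-0.4],[[0,-150,0],0,-0.4],[[0,-150,0],0,-0.4]])

```text
t: 6.85
position: [611.1, -86.8, 219.2]
ee_rot: [0.707, 0.037, -0.031, -0.705]
contact_force: [0.2, -0.4, 0.2]
gripper_width: 0.698
```

```bash
python3 - <<'E'
from h import *
a=np.radians(5.6); x=np.array([np.cos(a),np.sin(a)]); v=np.array([-np.sin(a),np.cos(a)])
for n in ('side',):
    im,d=cap(n); P=pts(n,d); np.savez('pics/side1.npz',im=im,d=d)
    X=P[...,:2]@x; V=P[...,:2]@v; zz=P[...,2]
    m=(abs(X-592)<60)&(abs(V+140)<60)&(zz>74)&(zz<86); print('lug V',V[m].min(),V[m].max(),V[m].mean())
    m=(abs(X-592)<52)&(abs(V+78)<150)&(zz>45)&(zz<55); print('plate',np.percentile(V[m],[0.5,99.5]).round(1))
    cv2.imwrite('pics/s1.png',cv2.resize(im[150:330,180:380,::-1],(660,594),interpolation=cv2.INTER_CUBIC))
rel((434.5,62,200),112)
E
```

```text
lug V -149.1014395951495 -131.3450014728989 -141.27396689713532
plate [-139.8   -2.9]
t 6.9 pos [609.4 -86.3 216.2] yaw 95.5 F [ 0.1 -0.4 -0.3] w 0.7 q6 -1.95 y [ 0.002 -0.001 -1.   ]
-> shift [-159.8   15.7  164.4] roll -16.5
```

View pics/s1.png

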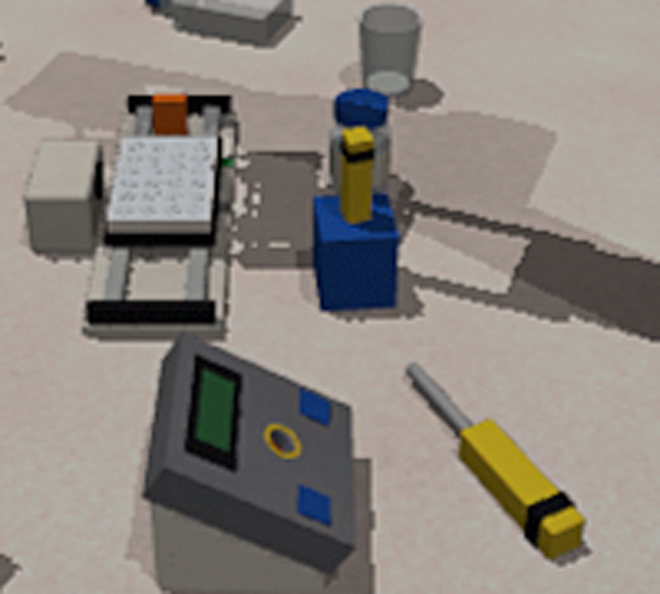

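The carrier is at the middle station: the lug moved 52 mm and the force is near zero. The crop also shows the larger, unsupported look-alike stylus now lying on the bench. It toppled away from my direction of travel, and I passed about 20 mm above it. I'll leave it where it is and report it. Next, the stylus in the stand.

step_arm(plan=[[[-160,0,164],-16.5,-0.4],[[-160,0,164],-16.5,-0.4],[[-160,0,164],-16.5,-0.4],[[-160,0,164],-16.5,-0.4],[[-160,0,164],-16.5,-0.4],[[-160,0,164],-16.5,-0.4]])

```text
t: 7.65
position: [433.4, 61.5, 214.0]
ee_rot: [-0.694, -0.134, 0.136, 0.694]
contact_force: [0.1, -0.6, 1.1]
gripper_width: 0.702
```

```bash
python3 - <<'E'
from h import *
rel((434.5,62,99),112)
# ring: centroid via rays on z=70, both first pictures
for n,zf in(('top','top0'),('side','side0')):
    im=np.load(f'pics/{zf}.npz')['im']; h=cv2.cvtColor(im,cv2.COLOR_RGB2HSV)
    u0,v0=(163,215) if n=='top' else (265,283)
    m=cv2.inRange(h,(15,90,50),(38,255,255)); m2=np.zeros_like(m); m2[v0-14:v0+14,u0-14:u0+14]=m[v0-14:v0+14,u0-14:u0+14]
    p=cv2.findNonZero(m2); e=cv2.fitEllipse(cv2.convexHull(p)); print(n,len(p),e,ray(n,*e[0],70).round(1))
# panel plane fit (side)
P=pts('side',np.load('pics/side0.npz')['d']); q=P.reshape(-1,3)
c=np.array([484,309]); a=np.radians(4.8); L=(q[:,:2]-c)@np.array([[np.cos(a),-np.sin(a)],[np.sin(a),np.cos(a)]])
s=q[(abs(L[:,0])<50)&(abs(L[:,1])<55)&(q[:,2]>45)&(q[:,2]<112)]
for _ in range(3):
    A=np.c_[s[:,:2],np.ones(len(s))]; k=np.linalg.lstsq(A,s[:,2],rcond=None)[0]; r=s[:,2]-A@k; s=s[abs(r)<3]
nn=np.array([-k[0],-k[1],1]);nn/=np.linalg.norm(nn);print('panel n',nn.round(3),'yaw',np.degrees(np.arctan2(-nn[1],-nn[0])).round(1),'z at 467,308',k@[467,308,1])
E
```

```text
t 7.65 pos [433.4  61.5 214. ] yaw 112.0 F [ 0.1 -0.6  1.1] w 0.702 q6 -2.01 y [-0.002 -0.    -1.   ]
-> shift [  1.5 115.   -0. ] roll 0.0
top 27 ((162.57803344726562, 214.46334838867188), (7.370499610900879, 7.6951751708984375), 156.553955078125) [466.  310.4  70. ]
side 57 ((265.11346435546875, 283.1741943359375), (8.575571060180664, 12.421758651733398), 133.26522827148438) [466.4 306.7  70. ]
panel n [-0.503 -0.042  0.863] yaw 4.8 z at 467,308 69.8482351024661
```

step_arm(plan=[[[1,55,0],0,-0.2],[[1,100,0],0,0],[[1,115,0],0,0.2],[[1,115,0],0,1],[[1,115,0],0,1],[[1,115,0],0,1],[[1,115,0],0,1],[[1,115,0],0,1]], squeeze=15)

```text
t: 8.65
position: [436.4, 61.9, 102.1]
ee_rot: [0.694, 0.136, -0.134, -0.694]
contact_force: [0.5, -0.0, 6.4]
gripper_width: 0.21
```

step_arm(plan=[[[0,0,0],0,1],[[0,0,0],0,1]])

```text
t: 8.9
position: [436.4, 61.9, 102.1]
ee_rot: [0.694, 0.136, -0.134, -0.694]
contact_force: [-0.4, -1.1, 5.4]
gripper_width: 0.212
```

step_arm(plan=[[[0,-20,0],0,1],[[0,-45,0],0,1],[[0,-54,0],0,1],[[0,-54,0],0,1],[[0,-54,0],0,1]])

```text
t: 9.52
position: [433.9, 62.1, 153.4]
ee_rot: [-0.694, -0.134, 0.136, 0.694]
contact_force: [0.5, -0.2, -1.2]
gripper_width: 0.209
```

step_arm(plan=[[[-9,0.5,0],0,1],[[-18,1.5,0],0,1],[[-27,3.5,0],0,1],[[-36,6.5,0],0,1],[[-44,10,0],0,1],[[-51,13.5,0],0,1],[[-56,16,0],0,1],[[-56,16,0],0,1]])

```text
t: 10.52
position: [381.7, 41.0, 137.8]
ee_rot: [-0.694, -0.134, 0.136, 0.694]
contact_force: [0.8, 0.5, -1.4]
gripper_width: 0.211
```

```bash
python3 - <<'E'
from h import *
rel((434.5,62,99),112)
for n in('side',):
    im,d=cap(n); np.savez(f'pics/{n}2.npz',im=im,d=d)
    cv2.imwrite(f'pics/{n}2.png',cv2.resize(im[130:280,220:420,::-1],(800,600),interpolation=cv2.INTER_CUBIC))
E
```

```text
t 10.53 pos [381.7  41.  137.8] yaw 112.0 F [ 0.8  0.5 -1.4] w 0.211 q6 -2.07 y [-0.002 -0.    -1.   ]
-> shift [56.9 38.7 -0.3] roll 0.0
```

View pics/side2.png

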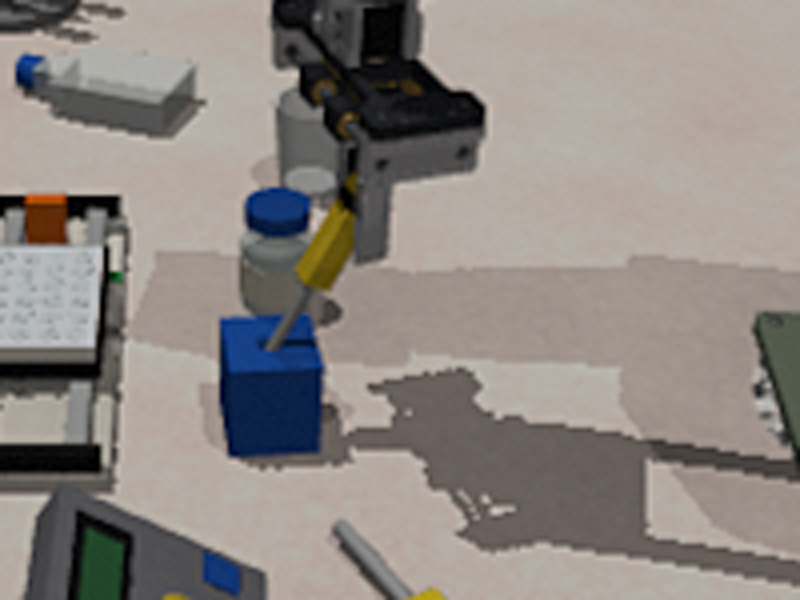

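step_arm(plan=[[[-10,-16,0],0,1],[[-18,-30,0],0,1],[[-18,-60,0],0,1],[[-18,-90,0],10,1],[[-18,-90,0],17.2,1],[[-18,-90,0],17.2,1]], squeeze=30)

```text
t: 11.32
position: [365.2, 34.8, 227.9]
ee_rot: [-0.706, -0.029, 0.031, 0.707]
contact_force: [0.3, -0.4, -0.9]
gripper_width: 0.211
```

```bash
python3 - <<'E'
from h import *
rel((395,303,215),94.8)
E
```

```text
t 11.32 pos [365.2  34.8 227.9] yaw 94.9 F [ 0.3 -0.4 -0.9] w 0.211 q6 -1.8 y [-0.003  0.001 -1.   ]
-> shift [ 52.8  13.1 264.6] roll 0.1
```

step_arm(plan=[[[50,0,265],0,1],[[50,0,265],0,1],[[50,0,265],0,1],[[50,0,265],0,1],[[50,10,265],0,1],[[50,10,265],0,1],[[50,10,265],0,1],[[50,10,265],0,1]])

```text
t: 12.32
position: [393.8, 301.6, 218.6]
ee_rot: [0.707, 0.029, -0.029, -0.706]
contact_force: [-0.5, -0.5, -1.3]
gripper_width: 0.209
```

```bash
python3 - <<'E'
from h import *
o=robot.observe(); 
rel((395,303,215),94.8)
G=o['position']+[0,0,11]
T=[]
for n in('side','top'):
    im,d=cap(n); np.savez(f'pics/{n}3.npz',im=im,d=d)
    print(n,'G px',proj(n,G),'tip guess px',proj(n,G+103*np.array([.5,.04,-.866])))
    u,v=map(int,proj(n,G+60*np.array([.5,.04,-.866])))
    T.append(cv2.resize(im[v-45:v+45,u-40:u+40,::-1],(400,450),interpolation=cv2.INTER_CUBIC)); print('crop origin',u-40,v-45)
cv2.imwrite('pics/c3.png',np.hstack(T))
E
```

```text
t 12.32 pos [393.8 301.6 218.6] yaw 94.8 F [-0.5 -0.5 -1.3] w 0.209 q6 -1.17 y [-0. -0. -1.]
-> shift [1.3 3.6 1.3] roll -0.0
side G px (np.float64(303.7249588296059), np.float64(222.1542517810704)) tip guess px (np.float64(275.5468373258021), np.float64(257.94288890960354))
crop origin 246 198
top G px (np.float64(148.86555190558067), np.float64(233.35279717519845)) tip guess px (np.float64(157.52343825427363), np.float64(218.29788475338202))
crop origin 114 179
```

View pics/c3.png

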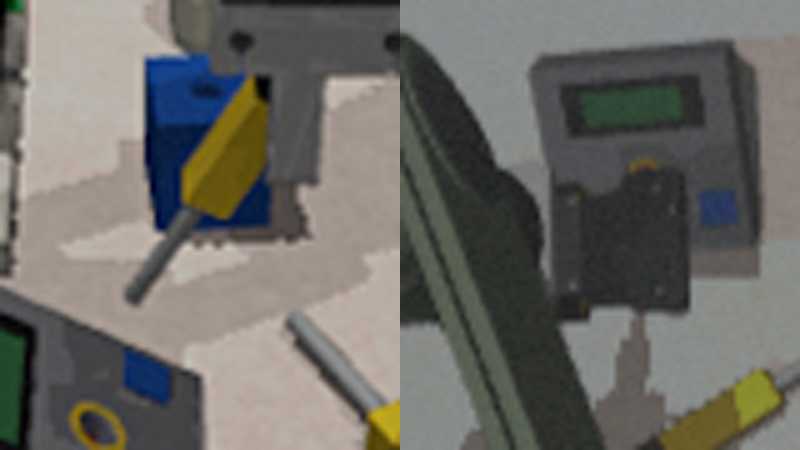

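Side crop: the rod tip is at about (272.6,257.4) in full-picture pixels, tilted roughly 30°. The top view is hidden by the gripper. I'll intersect the tip ray with the jaw plane.

```bash
cat >> h.py <<'E'
def tipfrom(u,v,G,yaw=94.8):
    f,cx,cy,R,t=cal('side'); o=-R.T@t; r=R.T@np.array([(u-cx)/f,(v-cy)/f,1]); nz=np.array([np.cos(np.radians(yaw)),np.sin(np.radians(yaw)),0])
    return o+r*((G-o)@nz)/(r@nz)
E
python3 - <<'E'
from h import *
o=robot.observe(); G=o['position']+[0,0,11]; x=np.array([np.cos(np.radians(4.8)),np.sin(np.radians(4.8)),0])
for p in((272.6,257.4),(284,239.5)):   # tip, shoulder centre
    T=tipfrom(*p,G); w=T-G; print('pt',T.round(1),'len',np.linalg.norm(w).round(1),'tilt',np.degrees(np.arctan2(w@x,-w[2])).round(1))
z=np.load('pics/side3.npz'); d=z['d']; P=pts('side',d); im=z['im']
# rod+handle points in the jaw plane neighbourhood
L=P-G; l=L@x; n=L@np.array([-x[1],x[0],0])
m=(abs(n)<16)&(L[...,2]<-8)&(L[...,2]>-105)&(l>5)&(l<80)
q=np.c_[l[m],L[m][:,2],n[m]]; print(len(q))
k=cv2.fitLine(q.astype(np.float32),cv2.DIST_HUBER,0,.01,.01).ravel(); print('fit tilt',np.degrees(np.arctan2(abs(k[0]),abs(k[1]))).round(1),'pt',k[3:].round(1),'n',q[:,2].mean(),'lowest',q[np.argsort(q[:,1])[:5]].round(1).tolist())
E
```

```text
pt [451.1 306.5 142.1] len 104.8 tilt 33.1
pt [429.5 304.7 187.8] len 55.1 tilt 40.3
279
fit tilt 27.0 pt [ 35.8 -43.2   4.8] n 5.026727537751912 lowest [[54.5, -88.6, 0.8], [56.5, -88.5, 3.9], [58.5, -88.3, 1.3], [56.5, -86.4, 3.4], [60.4, -86.1, 0.8]]
```

step_arm(plan=[[[8,25,1],0,1],[[8,48,1],0,1],[[8,58,1],0,1],[[8,58,1],0,1]])

```text
t: 12.92
position: [401.3, 303.8, 160.2]
ee_rot: [0.707, 0.029, -0.03, -0.706]
contact_force: [0.7, 0.9, -1.1]
gripper_width: 0.208
```

```bash
python3 - <<'E'
from h import *
o=robot.observe(); rel((395,303,215),94.8)
G=o['position']+[0,0,11]; a=np.radians(4.8); T=G+[57*np.cos(a),57*np.sin(a),-88]; print('tip est',T.round(1))
im,d=cap('side'); np.savez('pics/side4.npz',im=im,d=d)
cv2.imwrite('pics/c4.png',cv2.resize(im[235:310,225:325,::-1],(800,600),interpolation=cv2.INTER_CUBIC))
print('px tip',proj('side',T),'mouth',proj('side',(466.2,308.5,70)))
E
```

```text
t 12.93 pos [401.3 303.8 160.2] yaw 94.8 F [ 0.7  0.9 -1.1] w 0.208 q6 -1.18 y [-0.001 -0.001 -1.   ]
-> shift [ -6.4 -54.8  -0.3] roll -0.0
tip est [458.1 308.5  83.2]
px tip (np.float64(268.9683293579628), np.float64(279.5106554342061)) mouth (np.float64(265.09599847085155), np.float64(283.8213599949729))
```

View pics/c4.png

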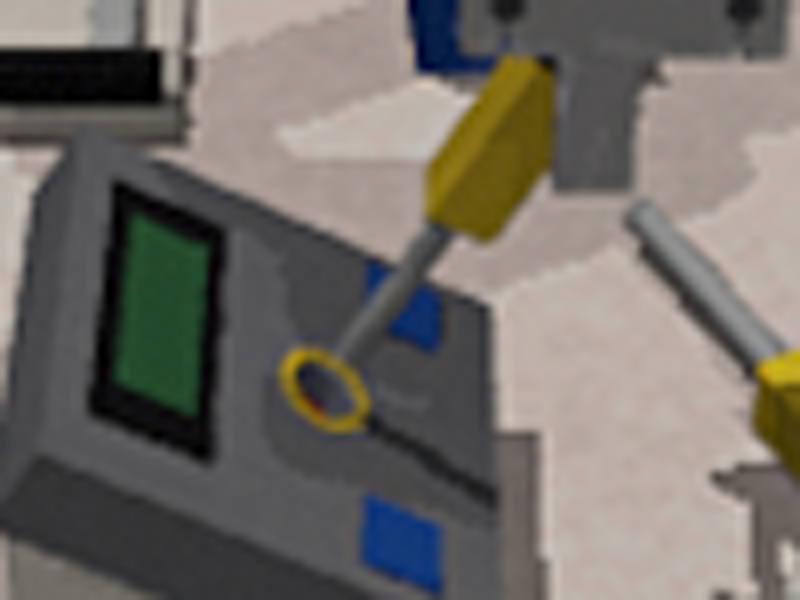

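Crop: the tip (343,357) sits just outside the ring centred at (325,390), lined up with the well, and the red button is visible deep inside. Now I'll insert along the panel normal, reading the force as I go.

step_arm(plan=[[[1,4,0],0,1],[[3.5,8,0],0,1],[[5.5,12,0],0,1],[[8,16.5,0],0,1],[[8,16.5,0],0,1]])

```text
t: 13.6
position: [409.4, 304.8, 143.4]
ee_rot: [0.707, 0.029, -0.03, -0.706]
contact_force: [0.6, -0.4, -1.7]
gripper_width: 0.212
```

step_arm(plan=[[[1,1.7,0],0,1],[[2,3.5,0],0,1],[[2,3.5,0],0,1]])

```text
t: 13.98
position: [411.5, 305.1, 140.3]
ee_rot: [0.707, 0.03, -0.03, -0.706]
contact_force: [-0.9, -0.3, -0.9]
gripper_width: 0.212
```

```bash
python3 - <<'E'
from h import *
o=robot.observe(); rel((395,303,215),94.8)
im,d=cap('side')
cv2.imwrite('pics/c5.png',cv2.resize(im[235:310,225:325,::-1],(800,600),interpolation=cv2.INTER_CUBIC))
E
```

```text
t 13.97 pos [411.5 305.1 140.3] yaw 94.8 F [-0.9 -0.3 -0.9] w 0.212 q6 -1.19 y [-0. -0. -1.]
-> shift [-16.6 -74.7  -0.7] roll 0.0
```

View pics/c5.png

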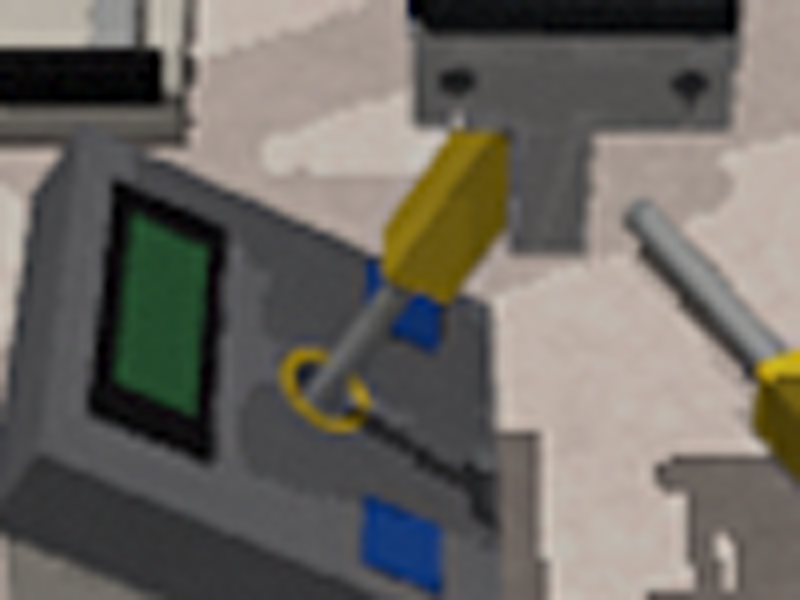

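The tip is inside the ring, centred, with no contact force. Going deeper by feel.

step_arm(plan=[[[1,1.7,0],0,1],[[1,1.7,0],0,1]])

```text
t: 14.28
position: [412.6, 305.3, 139.0]
ee_rot: [-0.706, -0.03, 0.03, 0.707]
contact_force: [-0.3, -0.7, 1.0]
gripper_width: 0.214
```

step_arm(plan=[[[1,1.7,0],0,1],[[1,1.7,0],0,1]])

```text
t: 14.52
position: [413.7, 305.4, 137.3]
ee_rot: [-0.706, -0.03, 0.03, 0.707]
contact_force: [-1.4, -0.2, 1.2]
gripper_width: 0.214
```

step_arm(plan=[[[1,1.7,0],0,1],[[1,1.7,0],0,1]])

```text
t: 14.78
position: [414.6, 305.5, 135.5]
ee_rot: [-0.706, -0.03, 0.03, 0.707]
contact_force: [-1.1, -0.3, 3.5]
gripper_width: 0.213
```

step_arm(plan=[[[1,1.7,0],0,1],[[1,1.7,0],0,1]])

```text
t: 15.02
position: [415.6, 305.6, 133.9]
ee_rot: [-0.706, -0.03, 0.03, 0.707]
contact_force: [-3.1, -0.6, 4.0]
gripper_width: 0.21
```

step_arm(plan=[[[0.5,0.9,0],0,1],[[0.5,0.9,0],0,1]])

```text
t: 15.28
position: [415.8, 305.6, 133.7]
ee_rot: [-0.706, -0.029, 0.03, 0.707]
contact_force: [-5.4, -0.7, 8.7]
gripper_width: 0.212
```

step_arm(plan=[[[0.5,0.9,0],0,1],[[0.5,0.9,0],0,1]])

```text
t: 15.52
position: [416.0, 305.8, 133.6]
ee_rot: [-0.706, -0.029, 0.03, 0.707]
contact_force: [-7.0, -1.1, 13.4]
gripper_width: 0.207
```

step_arm(plan=[[[0.5,0.9,0],0,1],[[0.5,0.9,0],0,1]])

```text
t: 15.78
position: [416.1, 305.8, 133.5]
ee_rot: [-0.706, -0.029, 0.03, 0.707]
contact_force: [-9.8, -2.7, 18.1]
gripper_width: 0.209
```

The button has bottomed: force rises with no further travel. I'll ease off one step and hold for over a second.

step_arm(plan=[[[-0.5,-0.9,0],0,1],[[-0.5,-0.9,0],0,1],[[-0.5,-0.9,0],0,1],[[-0.5,-0.9,0],0,1],[[-0.5,-0.9,0],0,1],[[-0.5,-0.9,0],0,1],[[-0.5,-0.9,0],0,1],[[-0.5,-0.9,0],0,1]])

```text
t: 16.77
position: [415.9, 305.7, 133.6]
ee_rot: [-0.706, -0.029, 0.03, 0.707]
contact_force: [-6.8, -1.8, 13.4]
gripper_width: 0.212
```

step_arm(plan=[[[0,0,0],0,1],[[0,0,0],0,1],[[0,0,0],0,1],[[0,0,0],0,1]])

```text
t: 17.27
position: [415.9, 305.7, 133.6]
ee_rot: [-0.706, -0.029, 0.03, 0.707]
contact_force: [-7.5, -1.4, 13.9]
gripper_width: 0.216
```

step_arm(plan=[[[-4,-7,0],0,1],[[-10,-17,0],0,1],[[-17,-30,0],0,1],[[-25,-43,0],0,1],[[-25,-90,0],0,1],[[-25,-90,0],0,1],[[-25,-90,0],0,1]])

```text
t: 18.15
position: [391.2, 303.3, 221.6]
ee_rot: [0.707, 0.03, -0.03, -0.706]
contact_force: [-0.1, 0.7, -1.7]
gripper_width: 0.209
```

```bash
python3 - <<'E'
from h import *
o=robot.observe(); G=o['position']+[0,0,11]
im,d=cap('side'); np.savez('pics/side6.npz',im=im,d=d); P=pts('side',d)
x=np.array([np.cos(np.radians(4.8)),np.sin(np.radians(4.8)),0])
L=P-G; l=L@x; n=L@np.array([-x[1],x[0],0])
m=(abs(n)<16)&(L[...,2]<-8)&(L[...,2]>-105)&(l>5)&(l<90); q=np.c_[l[m],L[m][:,2],n[m]]
print('lowest',q[np.argsort(q[:,1])[:6]].round(1).tolist())
u,v=map(int,proj('side',G+60*np.array([.5,.04,-.866]))); print('crop',u-40,v-30)
cv2.imwrite('pics/c6.png',cv2.resize(im[v-30:v+30,u-40:u+40,::-1],(800,600),interpolation=cv2.INTER_CUBIC))
rel((380,50,228),94.8)
E
```

```text
lowest [[55.2, -88.8, 1.9], [57.2, -87.5, 3.4], [61.1, -86.9, 1.2], [59.1, -86.7, 4.3], [59.1, -86.2, 1.9], [55.2, -85.5, 2.7]]
crop 248 213
t 18.2 pos [390.7 303.  220.7] yaw 94.8 F [ 0.5 -0.7 -2.1] w 0.212 q6 -1.17 y [-0.002 -0.001 -1.   ]
-> shift [ -31.9   -7.  -251.2] roll 0.0
```

View pics/c6.png

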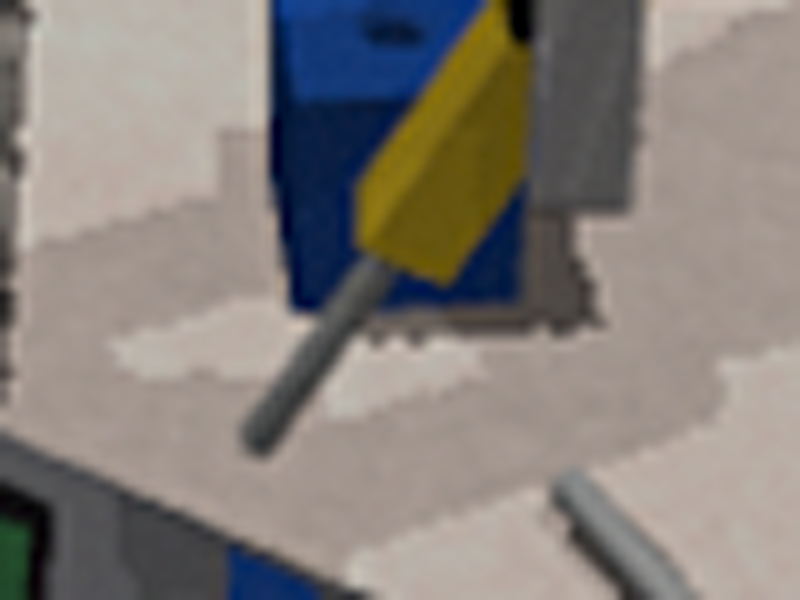

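The stylus hasn't shifted in the grip (tip offset still 57/-88). I'll reverse the known-good path back to the stand.

step_arm(plan=[[[-48,-10,-266],-17.2,1],[[-48,-10,-266],-17.2,1],[[-48,-10,-266],-17.2,1],[[-48,-10,-266],-17.2,1],[[-48,-10,-266],-17.2,1],[[-48,-10,-266],-17.2,1],[[-48,-10,-266],-17.2,1],[[-48,-10,-266],-17.2,1]])

```text
t: 19.2
position: [365.9, 35.4, 231.3]
ee_rot: [-0.694, -0.135, 0.136, 0.694]
contact_force: [0.7, 0.7, -2.0]
gripper_width: 0.215
```

```bash
python3 -c "
from h import *
rel((365,34.3,168),112)"
```

```text
t 19.2 pos [365.9  35.4 231.3] yaw 112.1 F [ 0.7  0.7 -2. ] w 0.215 q6 -2.1 y [-0.001  0.    -1.   ]
-> shift [-1.2 63.3 -0.7] roll 0.1
```

step_arm(plan=[[[-1,30,-0.7],0,1],[[-1,55,-0.7],0,1],[[-1,63,-0.7],0,1],[[-1,63,-0.7],0,1],[[4,71,-0.7],0,1],[[8,78,-0.7],0,1],[[8,78,-0.7],0,1],[[8,78,-0.7],0,1]])

```text
t: 20.2
position: [373.9, 36.7, 154.0]
ee_rot: [-0.694, -0.135, 0.135, 0.694]
contact_force: [-0.0, -0.5, -1.0]
gripper_width: 0.213
```

```bash
python3 - <<'E'
from h import *
rel((381.7,41,137.8),112)
im,d=cap('side')
cv2.imwrite('pics/c7.png',cv2.resize(im[180:255,250:350,::-1],(800,600),interpolation=cv2.INTER_CUBIC))
E
```

```text
t 20.2 pos [373.9  36.7 154. ] yaw 112.0 F [-0.  -0.5 -1. ] w 0.213 q6 -2.09 y [-0. -0. -1.]
-> shift [ 8.8 16.2  1.1] roll 0.0
```

View pics/c7.png

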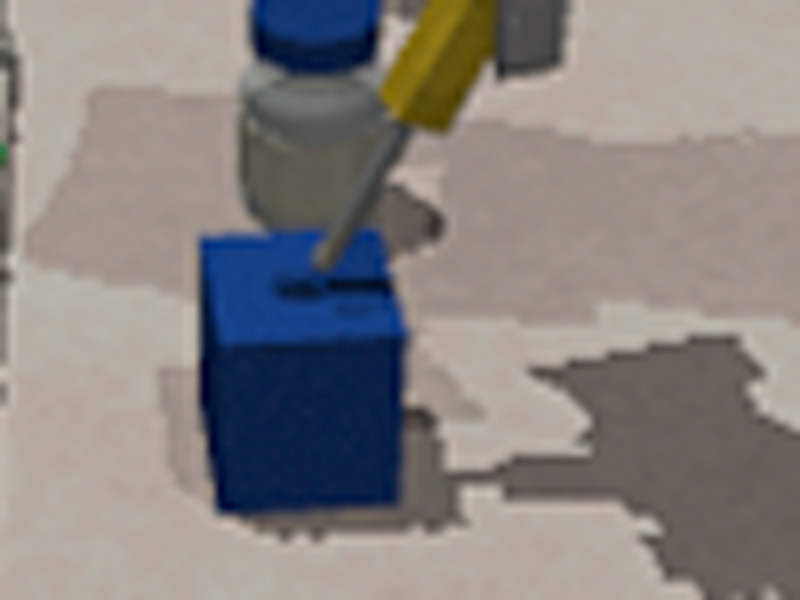

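Crop: the tip (322,265) is just above and beside the hole (300,288), heading in as planned. Now insert along the axis, then arc back upright.

step_arm(plan=[[[3,5,0.5],0,1],[[6,11,1],0,1],[[8.5,16,1],0,1],[[8.5,16,1],0,1]], squeeze=15)

```text
t: 20.75
position: [381.7, 40.9, 137.6]
ee_rot: [0.694, 0.135, -0.135, -0.694]
contact_force: [0.6, 0.1, -1.2]
gripper_width: 0.212
```

step_arm(plan=[[[5,-2.5,0],0,1],[[12,-6,0],0,1],[[20,-9.5,0],0,1],[[29,-12.5,0],0,1],[[38,-14.5,0],0,1],[[47,-15.5,0],0,1],[[55,-16,0],0,1],[[55,-16,0],0,1]])

```text
t: 21.75
position: [433.5, 61.8, 154.1]
ee_rot: [-0.694, -0.136, 0.134, 0.694]
contact_force: [-0.9, -2.2, -1.5]
gripper_width: 0.216
```

```bash
python3 - <<'E'
from h import *
rel((434.5,62,102),112)
E
```

```text
t 21.75 pos [433.5  61.8 154.1] yaw 112.0 F [-0.9 -2.2 -1.5] w 0.216 q6 -2.01 y [ 0.002  0.    -1.   ]
-> shift [ 0.9 52.1 -0.2] roll 0.0
```

step_arm(plan=[[[1,8,0],0,1],[[1,16,0],0,1],[[1,24,0],0,1],[[1,32,0],0,1],[[1,40,0],0,1],[[1,46,0],0,1],[[1,50,0],0,1],[[1,50,0],0,1]], squeeze=8)

```text
t: 22.75
position: [433.0, 61.8, 103.6]
ee_rot: [-0.694, -0.135, 0.135, 0.694]
contact_force: [-0.3, -0.2, -2.1]
gripper_width: 0.211
```

step_arm(plan=[[[0,2,0],0,1],[[0,2,0],0,1]])

```text
t: 23.0
position: [434.0, 61.9, 102.7]
ee_rot: [0.694, 0.136, -0.134, -0.694]
contact_force: [-0.3, 1.3, 3.0]
gripper_width: 0.21
```

step_arm(plan=[[[0,1,0],0,1],[[0,1,0],0,0.4],[[0,1,0],0,0.2],[[0,1,0],0,0],[[0,1,0],0,-0.2],[[0,1,0],0,-0.2],[[0,1,0],0,-0.2],[[0,1,0],0,-0.2]])

```text
t: 24.0
position: [433.3, 61.8, 100.9]
ee_rot: [0.694, 0.135, -0.135, -0.694]
contact_force: [0.3, -0.7, 0.5]
gripper_width: 0.598
```

step_arm(plan=[[[0,-30,0],0,-0.2],[[0,-80,0],0,-0.2],[[0,-120,0],0,-0.2],[[-120,-150,0],0,-0.2],[[-120,-150,0],0,-0.2],[[-120,-150,0],0,-0.2],[[-120,-150,0],0,-0.2]])

```text
t: 24.88
position: [322.4, 16.8, 251.1]
ee_rot: [0.694, 0.135, -0.134, -0.694]
contact_force: [-0.8, 0.6, -0.0]
gripper_width: 0.602
```

```bash
python3 - <<'E'
from h import *
rel((434.5,62,102),112)
im,d=cap('side'); P=pts('side',d); 
cv2.imwrite('pics/c8.png',cv2.resize(im[150:330,180:380,::-1],(660,594),interpolation=cv2.INTER_CUBIC))
h=cv2.cvtColor(im,cv2.COLOR_RGB2HSV); y=cv2.inRange(h,(22,120,60),(35,255,255))>0
m=y&(abs(P[...,0]-434)<30)&(abs(P[...,1]-62)<30); q=P[m]; t=q[q[:,2]>140]
print('handle top z',np.percentile(q[:,2],97),'top c',t.mean(0),'low c',q[q[:,2]<90].mean(0),'before: 146, 434.3 63.3')
a=np.radians(5.6); X=P[...,:2]@[np.cos(a),np.sin(a)]; V=P[...,:2]@[-np.sin(a),np.cos(a)]; zz=P[...,2]
m=(abs(X-592)<52)&(abs(V+78)<150)&(zz>45)&(zz<55); print('plate',np.percentile(V[m],[0.5,99.5]).round(1))
E
```

```text
t 24.88 pos [322.4  16.8 251.1] yaw 112.0 F [-0.8  0.6 -0. ] w 0.602 q6 -2.17 y [ 0.002 -0.    -1.   ]
-> shift [1.206e+02 1.493e+02 1.000e-01] roll -0.0
handle top z 144.91286518188525 top c [434.11252481  64.49054995 143.62750337] low c [434.64714525  70.54658909  80.88585086] before: 146, 434.3 63.3
plate [-139.7   -3.8]
```

View pics/c8.png

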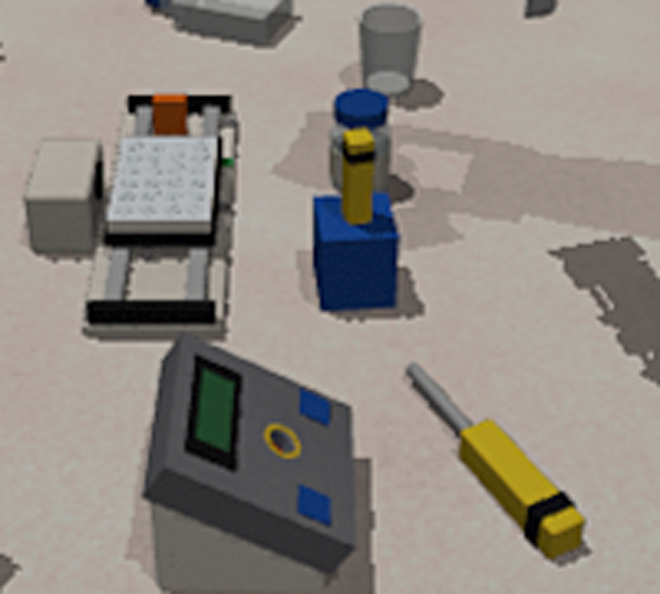

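The stylus is seated upright with its handle top back at its original height, and the carrier is still at the middle station. Handing in.

```bash
python3 -c "
from rig import robot
print(robot.job_done())"
```

```text
the job is handed in; nothing more can be done
None
```

The job is done and handed in at about 25 s of the 64 s allowed, but one thing on the bench isn't as it was: the larger, look-alike stylus fell over.

- **Carrier:** I gripped the orange lug and slid it about 52 mm. Resistance rose to about 9 N, then dropped to near zero at the middle station. The last picture shows the carrier still there, and it never went on to the third station.
- **Button:** I tilted the stylus about 30° in the grip, using the rim of the stand's hole, so it lined up with the well. I pressed until the button stopped moving. The force peaked at about 20 N, more than the 6 N needed and less gentle than I wanted. I eased off to about 15 N and held it for 1.5 s.
- **Stylus:** it is back upright in its stand. The handle top measures about 145 mm above the bench, against 146 mm at the start, so it looks fully seated.
- **Failed check:** the larger stylus was standing unsupported on its tip at the start and was lying on the bench in the picture taken after the carrier move. I estimate my path cleared it by about 20 mm, and it fell away from my direction of travel. I think it toppled by itself, but I can't rule out having knocked it. I left it lying, as I saw no practical way to balance it on its tip again.

The other objects in the last picture look unmoved. I did not re-check the flask, beaker or tip box by measurement.

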